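# Flip the stock tags of the chopstick-rest tray

### The arm

A 7-joint arm with a two-finger parallel gripper is mounted at the origin on the work surface. World frame = base frame: x ahead of the robot, y to its left, z up, the work surface at z = 0. Lengths are in mm, angles in rad, forces in N, time in s.
With the tool pointing down it reaches from about 425 to 800 mm from the base axis. Payload 8.3 kg.
Tool frame: the origin (TCP) lies at the very end of the fingers, on their centre line; the grasp point (between the pads) lies 19 mm behind it (arm.grasp_offset is the z of the grasp point in the tool frame, in mm); z points along the fingers, y is the direction in which the jaws open and shut (so a half turn about z gives the same grasp; the last joint's range is limited). The gripper opens to 85 mm and grips with 20 to 120 N. Pads are 22 mm wide; open, the fingers measure 114 mm over their backs; the gripper's body (76 mm by 85 mm) begins 54 mm behind the grasp point. The pads swing forward as they close: fully open they stand 13 mm farther back than shut.
Start: joints at [1.082, 0.383, 0.016, 1.37, -0.006, 1.388, -0.046], TCP at [258.189, -569.158, 231.279] pointing down, gripper open.
Joint ranges: [-2.95, 2.95], [-0.25, 2.06], [-1.52, 1.56], [0.18, 2.33], [-1.44, 4.58], [0.02, 2.06], [-3.01, 3.01]. Speed limits (rad/s): [2.39, 2.39, 3.01, 3.01, 3.14, 3.14, 3.14].

### API

Orientations are given as a rotation vector (axis times angle).
In Python, from workcell import state, viewer, order, arm gives the robot as it stands. The module is installed in compiled form; this text tells all that it offers.
- The arm moves only by the tool step_arm, never from a script. Its arguments are lists of equal length, an entry for each row: "claw": the finger opening in m, from 0 to 0.0854; "delta_pos": the shift along the world's x, y, z in m, a list of three; "delta_rot": the turn, a rotation vector about the world's x, y, z in degrees, a list of three. In form: {"claw": [claw, ...], "delta_pos": [[dx, dy, dz], ...], "delta_rot": [[rx, ry, rz], ...]}. A call has exactly 8 rows; each row shifts and turns the pose as measured when the row begins; what a row does not reach is not made up. A row lasts 1/8 s, in which the tool goes at most 62.5 mm and 10.7 degrees, less where a joint would pass 70% of its speed; a pose out of reach is approached as far as the arm can. A call is refused whole if a number of a shift passes 0.0625 or a number of a turn 10.7, either way. A call with a gripper value outside its range is refused whole. The fingers move at their own pace and stop on an object; "newtons" is the grip in N (left out, the last holds). Time passes only in rows, so rows that do not move let the fingers close, or fill a call up. It gives the time, the measured TCP pose, the force and the opening at its end, in the units of the state.
- state(): the state, without advancing time (a new reading comes with each control period).
- viewer.camera(name): name is "scene" or "top" or "wrist"; returns a dict with "image" (384x512x3 uint8, red, green, blue), "z_map" (384x512 float32, mm along the optical axis (not along the pixel's ray), 0 where there is no reading), "fov_y" (degrees; the focal length in pixels is half the picture's height over the tangent of half this angle, whatever the lens; pixels are square), "cx", "cy" (the principal point, pixels), "position" and "orientation" of the camera in the world. Camera axes: x right, y up, looking along -z (the intrinsics and any distortion apply to the point x, -y, -z); pixel columns grow to the right and rows downward; lengths in mm; the calibration is good to about 2 mm. The wrist camera is an equidistant fisheye: a pixel r from the principal point sees the ray r / f radians off the axis. A picture is of the moment at which its call begins.
- order.sign_off(): hands the job in, once; it reports no verdict.
The state is a dict: "time_s": time; "qpos": joint angles; "joint_velocities": joint speeds; "joint_efforts": joint torques, N m; "eef_pos": TCP position; "ee_rot": TCP orientation; "force": force on the tool from outside, world axes, zero at the start; "moment": the same for the moment, N m; "finger_gap": finger opening in mm.
Only numpy, scipy, OpenCV 4.12 (cv2) and the standard library are available. Lean on these libraries where they do the work, as an engineer would, in place of code of your own. Each camera call takes 0.05 s, during which the arm holds its last target.

### The job

The bins of chopstick rests have been checked: push the flip tags over with a light fingertip, without pinching them, so that every full bin's tag lies with its ring uppermost and the tag of the bin that is not full lies with its cross uppermost. Each tag belongs to the bin straight across from it; leave the stock in the bins and everything else on the counter where it is, and finish with the hand clear.

Things in the scene. Friction and masses are not known exactly. Their poses are not given: they have to be found in the camera images.
- tray: Fixed wooden display tray, 590 mm along its y axis, up to 0.15 rad askew. Origin: on the table under the middle of the row of tags. Its x axis points from the bins to the tag board, away from the robot; y runs along the row, to the robot's left. Four open bins side by side at x = -172 to -50 mm, centred at y = -217, -72, 72 and 217 mm, walls 36 mm high.
- board (a point): Middle of the tag board's top, in the middle of the row of tags, 50 mm above the table. The board spans x = -50 to 90 mm of the tray; opposite each bin, at x = 0, one flip tag turns in a wooden cradle. The cradle's end cheeks, 34 mm before and behind the tag's middle along x and 46 mm wide along y, are 74 mm above the table. Small wares stand on the strip x = 40 to 90 mm.
- tag_a (a joint): Flip tag of light wood, 60 mm wide along its pin, 60 mm from pin to free edge, 4 mm thick at the edges, 7 mm within; a dark ring on one face, a dark cross on the other. It turns about a pin along the tray's x axis and falls by its weight (25 g) to either side like a page: +0.70 rad = lying to the tray's +y side, ring up; -0.70 = lying to the -y side, cross up; 0 = upright.
- tag_a_pin (a point): Middle of tag_a's hinge pin, 66 mm above the table; y and z turn with the tag. Which bin a tag stands opposite changes from start to start.
- tag_b (a joint): Second flip tag, like tag_a in all respects, +0.70 rad = lying to the +y side, ring up; -0.70 = to the -y side, cross up. A lying tag slopes up 50 degrees, its free edge 39 mm to the side of the pin, 112 mm above the table and open underneath: a fingertip set down beyond the edge can sweep it up and over in an arc about the pin. Rise as you push: a level push at the edge rubs.
- tag_b_pin (a point): Middle of tag_b's hinge pin, 66 mm above the table; y and z turn with the tag. Which bin a tag stands opposite changes from start to start.
- tag_c (a joint): Another flip tag, like tag_a and tag_b in all respects: +0.70 rad = lying to the +y side, ring up; -0.70 = lying to the -y side, cross up; 0 = upright.
- tag_c_pin (a point): Middle of tag_c's hinge pin, 66 mm above the table; y and z turn with the tag. Which bin a tag stands opposite changes from start to start.
- tag_d (a joint): Another flip tag, like tag_a and tag_b in all respects: +0.70 rad = lying to the +y side, ring up; -0.70 = lying to the -y side, cross up; 0 = upright.
- tag_d_pin (a point): Middle of tag_d's hinge pin, 66 mm above the table; y and z turn with the tag. Which bin a tag stands opposite changes from start to start.
- stock_a: The stock of a FULL bin: four rows of five, 20 white crane-shaped ceramic chopstick rests (about 30 mm long, 13 to 18 mm high) on the bin's floor. Origin: middle of the bin, on its floor, 111 mm, seen from above, from the pin of the tag opposite. Which bin it is in changes from start to start.
- stock_b: The stock of a FULL bin: four rows of five, 20 blue arched ceramic chopstick rests (about 30 mm long, 13 to 18 mm high) on the bin's floor. Origin: middle of the bin, on its floor, 111 mm, seen from above, from the pin of the tag opposite. Which bin it is in changes from start to start.
- stock_c: The stock of a FULL bin: four rows of five, 20 blue crane-shaped ceramic chopstick rests (about 30 mm long, 13 to 18 mm high) on the bin's floor. Origin: middle of the bin, on its floor, 111 mm, seen from above, from the pin of the tag opposite. Which bin it is in changes from start to start.
- stock_d: The stock of the bin that is NOT full: only 3 white arched ceramic chopstick rests (about 30 mm long, 13 to 18 mm high) on the bin's floor. Origin: middle of the bin, on its floor, 111 mm, seen from above, from the pin of the tag opposite. Which bin it is in changes from start to start.
- sake_cup: Loose small white cup, 40 mm across, 42 mm high, on the board's front strip. Origin: centre of its foot.
- gift_box: Loose flat red-brown box 30 x 115 x 16 mm, on the board's front strip. Origin: centre of its underside.
- rice_bowl: Loose blue bowl, 112 mm across, 58 mm high, left of the tray. Origin: centre of its foot.
- tea_cup: Loose earthenware cup, 72 mm across, 80 mm high, beyond the tray. Origin: centre of its foot.
- tea_tin: Loose grey can, 68 mm across, 90 mm high, right of the tray. Origin: centre of its foot.
- shop_stamp: Loose turned wooden hand stamp, 32 mm across, 60 mm high, left of the tray. Origin: centre of its foot.
- ladle: Loose wooden spoon, 190 mm long, lying beyond the tray. Origin: its underside, about the middle.

How it is judged:
By the outcome, as a careful person would: the job done as asked, in the order asked, and still so for the second after the job is handed in, with the robot touching nothing.
It also fails if it takes over 58 s, if anything falls off the work surface, if the arm or the gripper's body presses on something with over 40 N, if the wrist force passes 120 N, or if a joint passes its speed limit or range.

## Working session

There is one attempt and no reset: what is moved stays moved. The work goes in short steps, Python scripts to look and compute and a tool call to move; the robot and the scene stay as the last step left them, time stands still between calls to the robot, and variables do not carry over. Pictures are saved under pics/ and viewed, and the job is handed in when it is done.

Besides the shell and the picture viewer there is one more tool, called after "Emit:" by a JSON object that holds its "op" and its "data". step_arm: Moves the arm, as the interface text tells. Its arguments: {"type":"object","properties":{"claw":{"type":"array"},"delta_pos":{"type":"array"},"delta_rot":{"type":"array"},"newtons":{"type":"number"}},"required":["claw","delta_pos","delta_rot"]}

```bash
mkdir -p pics; ls; python3 - <<'E'
from workcell import state, viewer
import cv2,numpy as np,pickle
s=state();print(s['time_s'],s['eef_pos'],s['ee_rot'],s['finger_gap'],s['force'])
for n in ['scene','top']:
    c=viewer.camera(n);pickle.dump(c,open(f'{n}0.pkl','wb'))
    print(n,c['fov_y'],c['cx'],c['cy'],c['position'],c['orientation'])
    cv2.imwrite(f'pics/{n}0.png',cv2.resize(c['image'][:,:,::-1],(800,600),interpolation=cv2.INTER_CUBIC))
E
```

```text
pics
0.0 [ 257.98921548 -568.70316947  230.2757141 ] [-3.06875964e+00 -6.63516345e-01  7.06610333e-04] 85.17655206881135 [-0.33759034 -0.67448148  0.25071826]
scene 45.34806187592223 261.0684689107855 197.36801619397852 [1507.9476159   619.67854296  896.09933012] [0.55513022 0.98460495 1.96630856]
top 52.60191738057382 248.86263970359 189.1608380900452 [ 360.50465318   31.84900003 1181.94345843] [ 0.11428461 -0.16269452 -1.55048755]
```

View pics/scene0.png

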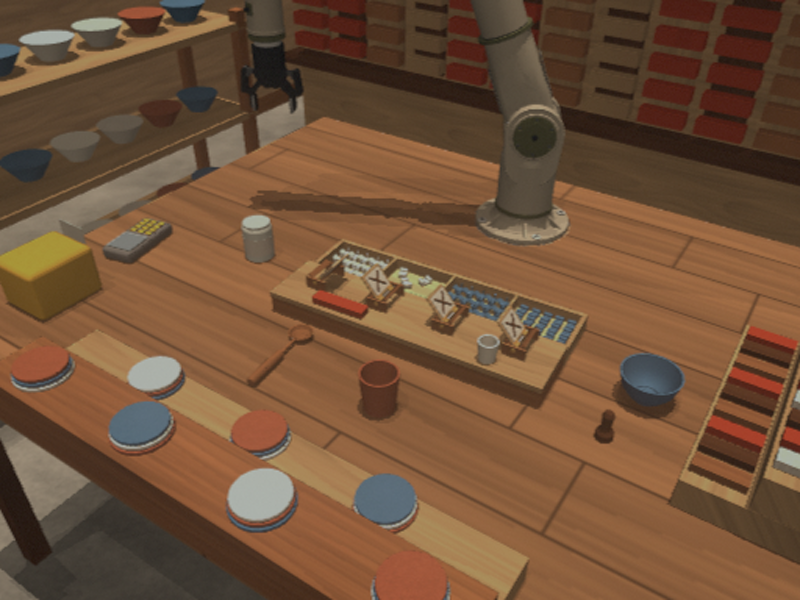

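View pics/top0.png

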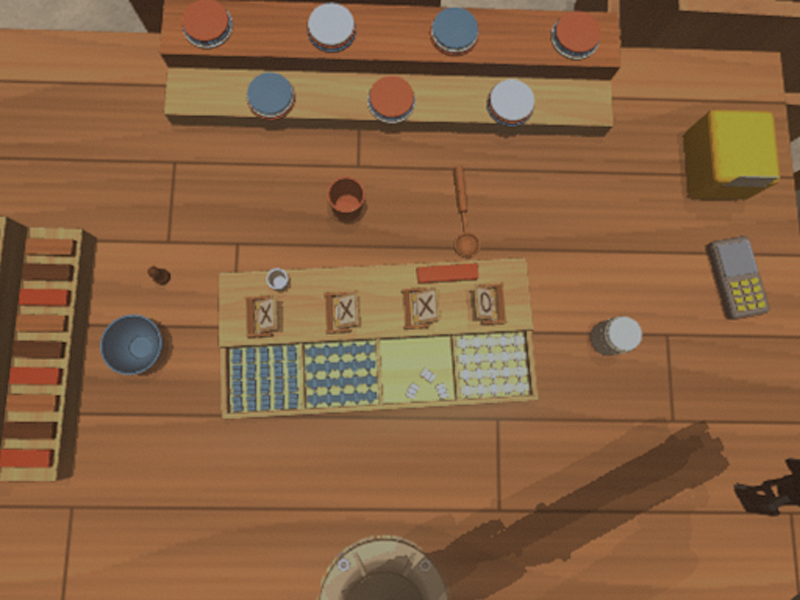

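```bash
cat > h.py <<'E'
import numpy as np,pickle,cv2
from scipy.spatial.transform import Rotation as R
def ray(c,u,v):
    f=192/np.tan(np.radians(c['fov_y']/2))
    d=np.array([(u-c['cx'])/f,-(v-c['cy'])/f,-1.]);return R.from_rotvec(c['orientation']).apply(d)
def onz(c,u,v,z):
    d=ray(c,u,v);p=np.array(c['position']);return p+d*(z-p[2])/d[2]
def proj(c,P):
    f=192/np.tan(np.radians(c['fov_y']/2))
    q=R.from_rotvec(c['orientation']).inv().apply(np.array(P)-c['position'])
    return c['cx']+f*q[...,0]/-q[...,2], c['cy']-f*q[...,1]/-q[...,2]
E
python3 - <<'E'
from h import *
c=pickle.load(open('top0.pkl','rb'))
im=c['image'][160:272,135:350,::-1]
cv2.imwrite('pics/crop0.png',cv2.resize(im,None,fx=3.7,fy=3.7,interpolation=cv2.INTER_CUBIC))
c2=pickle.load(open('scene0.pkl','rb'))
im=c2['image'][150:260,170:380,::-1]
cv2.imwrite('pics/crop1.png',cv2.resize(im,None,fx=3.8,fy=3.8,interpolation=cv2.INTER_CUBIC))
# height map points
f=192/np.tan(np.radians(c['fov_y']/2))
vv,uu=np.mgrid[0:384,0:512]
d=np.stack([(uu-c['cx'])/f,-(vv-c['cy'])/f,-np.ones_like(uu,float)],-1)*c['z_map'][...,None]
W=R.from_rotvec(c['orientation']).apply(d.reshape(-1,3)).reshape(384,512,3)+c['position']
np.save('W.npy',W)
m=(abs(W[...,2]-50)<6)&(abs(W[...,1])<450)&(W[...,0]>350)&(W[...,0]<750)
m=m.astype(np.uint8);n,l,st,ce=cv2.connectedComponentsWithStats(m)
k=1+np.argmax(st[1:,4]);print(st[k])
P=W[l==k][:,:2].astype(np.float32);print(np.median(W[l==k][:,2]));r=cv2.minAreaRect(P);print(r);print(cv2.boxPoints(r))
E
```

```text
[ 139  165  202   57 6675]
49.59593041115568
((552.0383911132812, 24.92169189453125), (141.00418090820312, 591.2484741210938), 4.196669578552246)
[[ 460.0915   314.59393]
 [ 503.3592  -275.06927]
 [ 643.9853  -264.75055]
 [ 600.7176   324.91266]]
```

View pics/crop0.png

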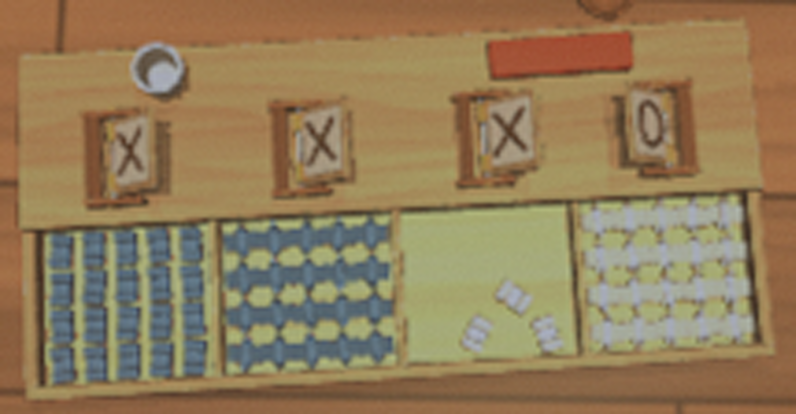

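View pics/crop1.png

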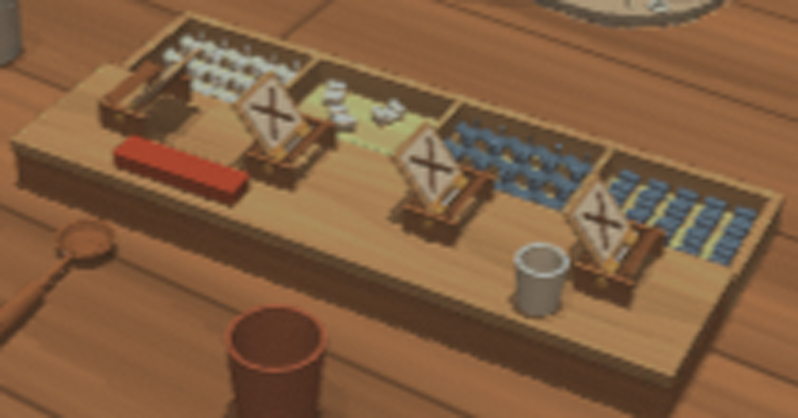

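```bash
cat >> h.py <<'E'
th=0.0732;O=np.array([532.1,23.5]);ex=np.array([np.cos(th),np.sin(th)]);ey=np.array([-np.sin(th),np.cos(th)])
def T(x,y,z): return np.r_[O+x*ex+y*ey,z]
E
python3 - <<'E'
from h import *
for n,(a,b,c_,d),k in [('top',(160,272,135,350),3.7),('scene',(150,260,170,380),3.8)]:
    c=pickle.load(open(n+'0.pkl','rb'))
    im=cv2.resize(c['image'][a:b,c_:d,::-1],None,fx=k,fy=k,interpolation=cv2.INTER_CUBIC)
    def dr(pts,col):
        q=[proj(c,T(*p)) for p in pts];q=np.array([[(u+.5-c_)*k,(v+.5-a)*k] for u,v in q]).astype(int)
        cv2.polylines(im,[q],True,col,1)
    dr([(-50,-295,50),(90,-295,50),(90,295,50),(-50,295,50)],(0,0,255))
    for y in(-217,-72,72,217):
        s=1 if y==-217 else -1
        dr([(-30,y,66),(30,y,66),(30,y+s*39,112),(-30,y+s*39,112)],(0,255,0))
        for x in(-34,34): dr([(x,y-23,74),(x,y+23,74)],(255,0,0))
    cv2.imwrite(f'pics/ov_{n}.png',im)
for y in(72,217):print(T(0,y,66))
E
```

```text
[526.83430542  95.30718948  66.        ]
[516.2297816  239.91889051  66.        ]
```

View pics/ov_top.png

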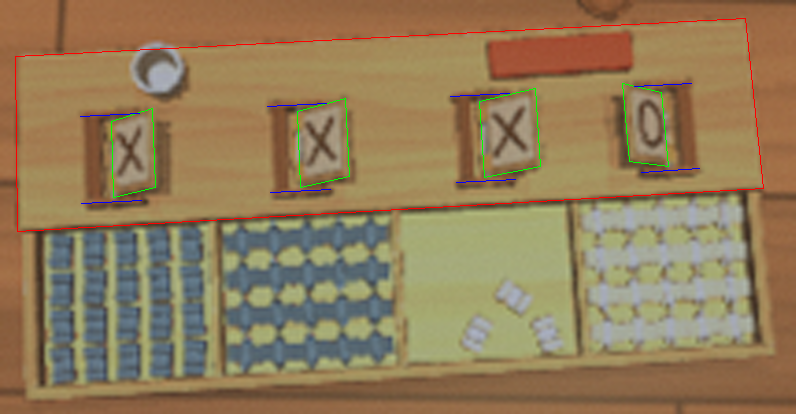

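View pics/ov_scene.png

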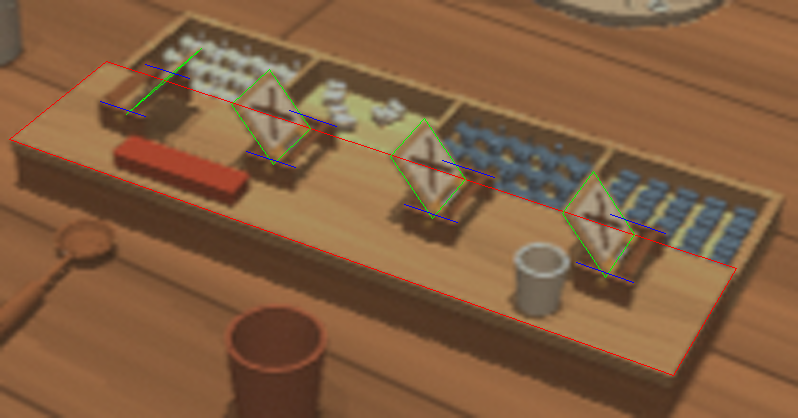

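Emit:
{"op": "step_arm", "data": {"claw": [0,0,0,0,0,0,0,0], "delta_pos": [[0.03,0.04,0],[0.03,0.04,0],[0.03,0.04,0],[0.03,0.04,0],[0.03,0.04,0],[0.03,0.04,0],[0.03,0.04,0],[0.03,0.04,0]], "delta_rot": [[0,0,-2.5],[0,0,-2.5],[0,0,-2.5],[0,0,-2.5],[0,0,-2.5],[0,0,-2.5],[0,0,-2.5],[0,0,-2.5]], "newtons": 20}}

```text
time_s: 1.1
eef_pos: [497.8, -240.9, 226.2]
ee_rot: [-3.134, -0.087, 0.009]
force: [0.4, 0.3, -0.2]
finger_gap: -0.2
```

Emit:
{"op": "step_arm", "data": {"claw": [0,0,0,0,0,0,0,0], "delta_pos": [[0.003,0.055,0],[0.003,0.055,0],[0.003,0.055,0],[0.003,0.055,0],[0.003,0.055,0],[0.003,0.055,0],[0.003,0.055,0],[0.003,0.03,0]], "delta_rot": [[0,0,0.15],[0,0,0.15],[0,0,0.15],[0,0,0.15],[0,0,0.15],[0,0,0.15],[0,0,0.15],[0,0,0]]}}

```text
time_s: 2.1
eef_pos: [519.9, 189.5, 223.1]
ee_rot: [-3.132, -0.119, 0.016]
force: [0.1, -0.3, -0.3]
finger_gap: 0.2
```

Emit:
{"op": "step_arm", "data": {"claw": [0,0,0,0,0,0,0,0], "delta_pos": [[0,-0.015,0],[0.001,-0.004,-0.01],[0,0,-0.02],[0,0,-0.02],[0,0,-0.015],[0,0,-0.01],[0,0,0],[0,0,0]], "delta_rot": [[0,0,0],[0,0,0],[0,0,0],[0,0,0],[0,0,0],[0,0,0],[0,0,0],[0,0,0]]}}

```text
time_s: 3.1
eef_pos: [520.2, 166.8, 142.3]
ee_rot: [-3.133, -0.114, 0.021]
force: [0.2, -0.3, -1.3]
finger_gap: 0.2
```

```bash
python3 - <<'E'
from workcell import state, viewer
import cv2
s=state();print(s['time_s'],s['eef_pos'],s['ee_rot'],s['finger_gap'],s['force'])
c=viewer.camera('scene')
cv2.imwrite('pics/s1.png',cv2.resize(c['image'][100:260,200:400,::-1],None,fx=3.7,fy=3.7,interpolation=cv2.INTER_CUBIC))
E
```

```text
3.1 [520.16684008 166.78397137 142.34909475] [-3.13325238 -0.11422366  0.02124959] 0.1948617827724578 [ 0.18547417 -0.28325754 -1.3414052 ]
```

View pics/s1.png

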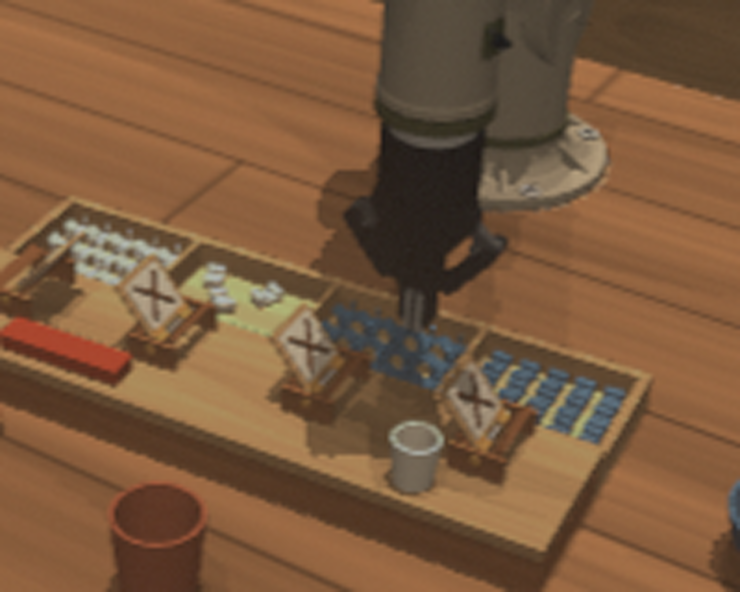

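Emit:
{"op": "step_arm", "data": {"claw": [0,0,0,0,0,0,0,0], "delta_pos": [[0.001,0,-0.01],[0,0,-0.012],[0,0,-0.012],[0,0,-0.005],[0,0,0],[0,0.006,0],[0,0.006,0],[0,0,0]], "delta_rot": [[0,0,0],[0,0,0],[0,0,0],[0,0,0],[0,0,0],[0,0,0],[0,0,0],[0,0,0]]}}

```text
time_s: 4.15
eef_pos: [521.7, 180.7, 101.7]
ee_rot: [-3.132, -0.116, 0.018]
force: [-0.0, 0.7, 0.2]
finger_gap: 0.3
```

Emit:
{"op": "step_arm", "data": {"claw": [0,0,0,0,0,0,0,0], "delta_pos": [[-0.0005,0.007,0],[-0.0005,0.007,0.003],[-0.0005,0.007,0.004],[-0.0005,0.007,0.003],[-0.0005,0.007,0.002],[-0.0005,0.007,0.001],[-0.0005,0.007,0],[-0.0005,0.007,0]], "delta_rot": [[0,0,0],[0,0,0],[0,0,0],[0,0,0],[0,0,0],[0,0,0],[0,0,0],[0,0,0]]}}

```text
time_s: 5.15
eef_pos: [518.0, 239.3, 116.4]
ee_rot: [-3.134, -0.114, 0.016]
force: [-0.5, 0.6, -0.7]
finger_gap: -0.2
```

```bash
cat > look.py <<'E'
import sys
from workcell import state, viewer
import cv2
s=state();print(s['time_s'],s['eef_pos'].round(1),s['force'].round(1))
c=viewer.camera('scene')
cv2.imwrite(f'pics/{sys.argv[1]}.png',cv2.resize(c['image'][100:260,170:400,::-1],None,fx=3.4,fy=3.4,interpolation=cv2.INTER_CUBIC))
E
python3 look.py s2
```

```text
5.15 [518.  239.3 116.4] [-0.5  0.6 -0.7]
```

View pics/s2.png

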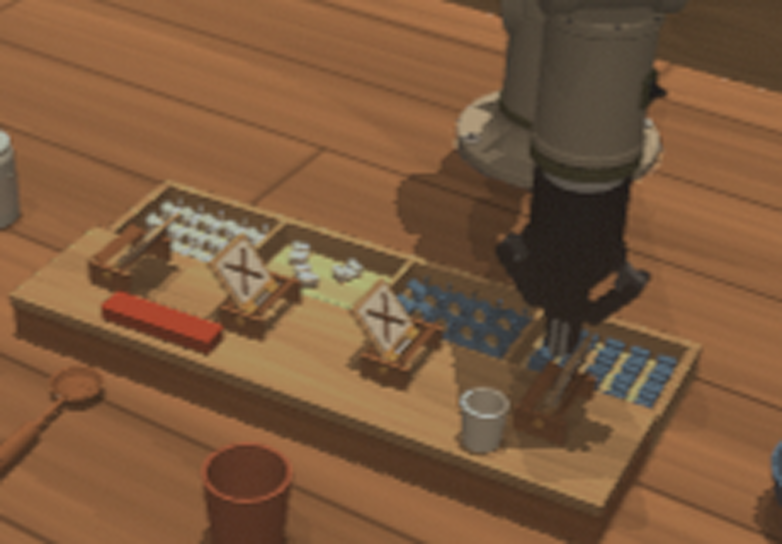

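The first tag has tipped to its +y side. Next I rise clear and move to the second one, opposite the +72 bin.

Emit:
{"op": "step_arm", "data": {"claw": [0,0,0,0,0,0,0,0], "delta_pos": [[0,-0.004,0.02],[0,-0.004,0.04],[0.003,-0.03,0.02],[0.003,-0.04,0],[0.003,-0.045,0],[0.003,-0.045,0],[0.002,-0.035,0],[0,-0.005,0]], "delta_rot": [[0,0,0],[0,0,0],[0,0,0],[0,0,0],[0,0,0],[0,0,0],[0,0,0],[0,0,0]]}}

```text
time_s: 6.2
eef_pos: [529.9, 27.9, 198.2]
ee_rot: [-3.133, -0.121, 0.018]
force: [0.0, 0.5, -0.3]
finger_gap: 0.1
```

Emit:
{"op": "step_arm", "data": {"claw": [0,0,0,0,0,0,0,0], "delta_pos": [[0.002,-0.003,-0.01],[0,0,-0.02],[0,0,-0.022],[0,0,-0.018],[0,0,-0.014],[0,0,-0.006],[0,0,0],[0,0,0]], "delta_rot": [[0,0,0],[0,0,0],[0,0,0],[0,0,0],[0,0,0],[0,0,0],[0,0,0],[0,0,0]]}}

```text
time_s: 7.2
eef_pos: [531.5, 32.6, 102.9]
ee_rot: [-3.129, -0.136, 0.019]
force: [0.2, 0.5, -0.9]
finger_gap: 0.2
```

Emit:
{"op": "step_arm", "data": {"claw": [0,0,0,0,0,0,0,0], "delta_pos": [[-0.0005,0.008,0],[-0.0005,0.008,0.002],[-0.0005,0.007,0.004],[-0.0005,0.007,0.003],[-0.0005,0.007,0.002],[-0.0005,0.007,0.001],[-0.0005,0.007,0],[-0.0005,0.008,0]], "delta_rot": [[0,0,0],[0,0,0],[0,0,0],[0,0,0],[0,0,0],[0,0,0],[0,0,0],[0,0,0]]}}

```text
time_s: 8.2
eef_pos: [528.5, 95.0, 118.0]
ee_rot: [-3.131, -0.135, 0.013]
force: [0.9, -0.4, 0.7]
finger_gap: -0.4
```

```bash
python3 look.py s3
```

```text
8.2 [528.5  95.  118. ] [ 0.9 -0.4  0.7]
```

View pics/s3.png

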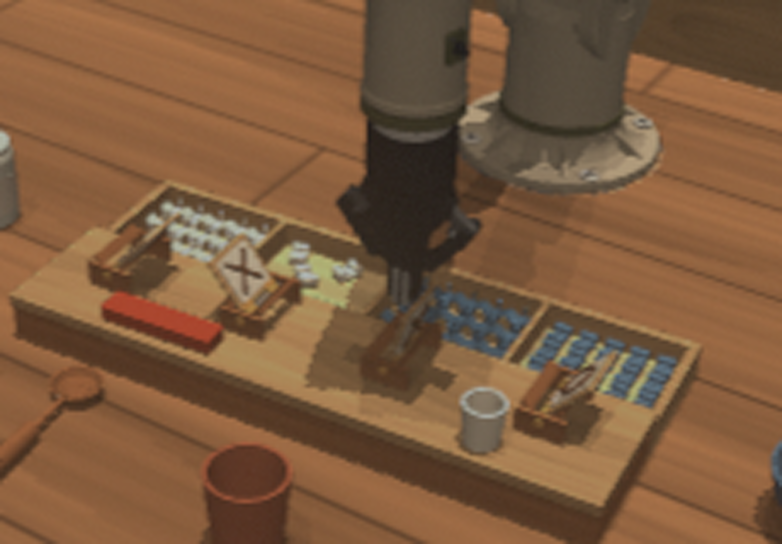

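Emit:
{"op": "step_arm", "data": {"claw": [0,0,0,0,0,0,0,0], "delta_pos": [[0,-0.004,0.02],[0,-0.004,0.04],[0,-0.02,0.04],[-0.002,-0.05,0.01],[-0.003,-0.055,0],[-0.003,-0.055,0],[-0.003,-0.055,0],[-0.003,-0.055,0]], "delta_rot": [[0,0,0],[0,0,0],[0,0,0],[0,0,0],[0,0,0],[0,0,0],[0,0,0],[0,0,0]]}}

```text
time_s: 9.25
eef_pos: [512.3, -202.5, 231.4]
ee_rot: [-3.128, -0.159, 0.013]
force: [0.7, -0.2, -0.6]
finger_gap: 0.1
```

Emit:
{"op": "step_arm", "data": {"claw": [0,0,0,0,0,0,0,0], "delta_pos": [[-0.01,-0.05,0],[-0.02,-0.05,0],[-0.02,-0.05,0],[-0.02,-0.04,0],[-0.01,-0.02,0],[0,0,0],[0,0,0],[0,0,0]], "delta_rot": [[0,0,0],[0,0,0],[0,0,0],[0,0,0],[0,0,0],[0,0,0],[0,0,0],[0,0,0]]}}

```text
time_s: 10.25
eef_pos: [428.0, -421.3, 229.2]
ee_rot: [-3.127, -0.151, 0.017]
force: [-0.4, 0.0, 0.7]
finger_gap: -0.0
```

```bash
python3 - <<'E'
from workcell import state, viewer
import cv2
from h import *
s=state();print(s['time_s'],s['eef_pos'].round(1),s['force'].round(1))
for n,(a,b,c_,d),k in [('top',(140,272,95,420),2.4),('scene',(150,260,170,380),3.8)]:
    c=viewer.camera(n)
    im=cv2.resize(c['image'][a:b,c_:d,::-1],None,fx=k,fy=k,interpolation=cv2.INTER_CUBIC)
    cv2.imwrite(f'pics/f_{n}.png',im)
    c0=pickle.load(open(n+'0.pkl','rb'))
    df=np.abs(c['image'].astype(int)-c0['image']).max(2)
    cv2.imwrite(f'pics/d_{n}.png',cv2.resize(np.clip(df*4,0,255).astype(np.uint8)[a:b,c_:d],None,fx=k,fy=k))
E
python3 -c "
import cv2,numpy as np
for n in ['top','scene']:
    cv2.imwrite(f'pics/g_{n}.png',cv2.resize(np.vstack([cv2.imread(f'pics/f_{n}.png'),cv2.imread(f'pics/d_{n}.png')]),None,fx=.7 if n=='scene' else .9,fy=.7 if n=='scene' else .9))"
```

```text
10.25 [ 428.  -421.3  229.2] [-0.4  0.   0.7]
```

View pics/g_top.png

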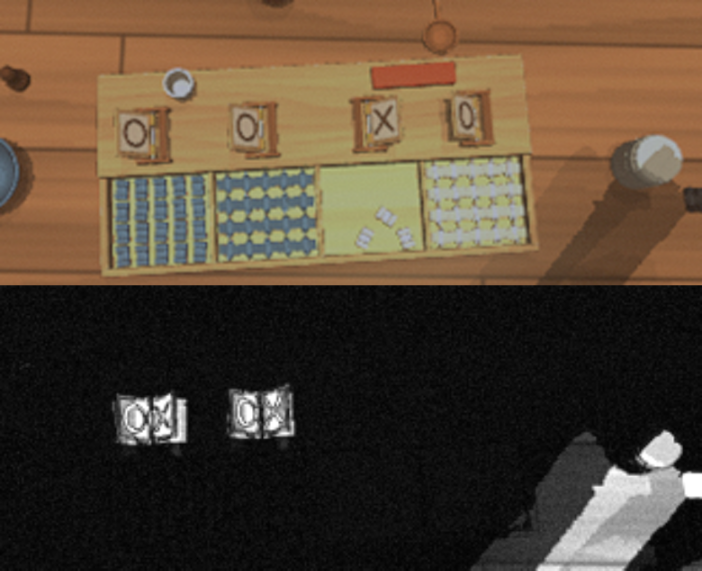

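View pics/g_scene.png

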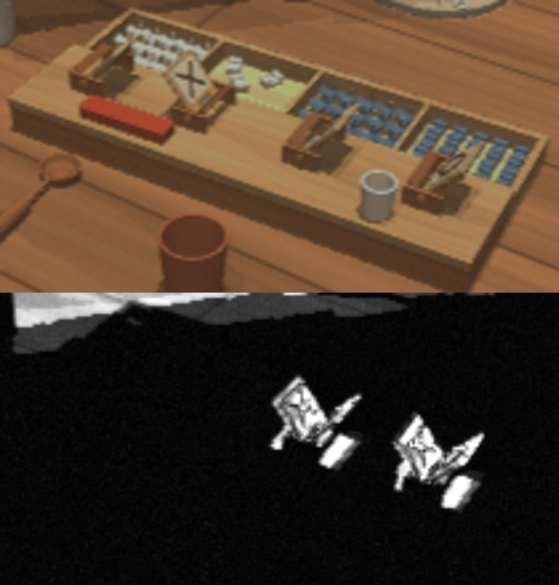

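The top view shows rings up at (137,130), (248,128) and (467,117), and the cross up at (383,122) over the bin that is not full. The difference image shows that only the two flipped tags and the arm changed, apart from brightness on the tin at (660,155), which is the arm's shadow shifting. The TCP is about 40 mm from the tin in the plan view and 140 mm above it.

```bash
python3 -c "
from workcell import order
print(order.sign_off())"
```

```text
the job is handed in; nothing more can be done
None
```

The job is done and handed in. The three full bins' tags lie ring up, and the tag of the bin with only three rests lies cross up.

- **What I did:** I pushed over two tags with the closed fingertip, never pinching, at the two leftmost bins (blue arched rests and blue cranes). They had been lying cross up. The other two tags were already right and I left them alone.
- **Last checks:** In the final top and scene pictures, only the two flipped tags, the arm and its shadow had changed. The stock, cup, box and everything else in those pictures looked unmoved. I compared only the area around the tray, so the far ends of the counter were not checked. The grey tea tin looked brighter in the difference image, which I put down to the arm's shadow shifting.
- **Force and time:** The measured force stayed around 1 N at the end of each move; I did not read it during the moves. The clock stood at about 10 s of the 58 s allowed, and the hand was clear. No check failed.

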